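Brace the storage jar in its cradle, unscrew the tight cap and hold it over the mouth

ROBOT

A 6-joint arm with a two-finger parallel gripper is mounted at the origin on the work surface. World frame = base frame: x ahead of the robot, y to its left, z up, the work surface at z = 0. Lengths are in m, angles in rad, forces in N, time in s.
With the tool pointing down it reaches from about 0.375 to 0.9 m from the base axis. Payload 3.1 kg.
Tool frame: the origin (TCP) lies at the very end of the fingers, on their centre line; the grasp point (between the pads) lies 19 mm behind it; z points along the fingers, y is the direction in which the jaws open and shut (so a half turn about z gives the same grasp; the last joint's range is limited). The gripper opens to 85 mm and grips with 20 to 120 N. Pads are 22 mm wide; open, the fingers measure 114 mm over their backs; the gripper's body (76 mm by 85 mm) begins 54 mm behind the grasp point. The pads swing forward as they close: fully open they stand 13 mm farther back than shut.
Start: joints at [1.069, 0.527, 1.433, -0, 1.181, -0.178], TCP at [0.198, 0.593, 0.231] pointing down, gripper open.
Joint ranges: [-3.08, 3.08], [-0.75, 2.2], [0.22, 2.44], [-1.43, 4.57], [0, 2.65], [-2.85, 2.85]. Speed limits (rad/s): [2.79, 2.79, 3.14, 3.14, 3.14, 3.14].

INTERFACE

Orientations are given as a unit quaternion [x, y, z, w].
In Python, from rig import r gives the robot as it stands. The module is installed in compiled form; this text tells all that it offers. Calls block until the motion is done:
- r.move_to(position, orientation): joint-space move of the TCP to a pose.
- r.move_linear(position, speed=0.15, rotation=None): straight line of the TCP; rotation=None keeps the orientation; speed is the mean speed in m/s.
- r.move_j(angles): joint-space move.
- r.grip(opening, f_grip=None): finger opening in m; f_grip is the grip in N (None keeps the last); returns when the fingers have stopped.
- r.sleep(seconds).
- r.inverse_kinematics(position, orientation): joint angles nearest the present ones, or None.
- r.read_state(): the state.
- r.read_camera(name): name is "scene" or "top"; returns a dict with "color" (400x640x3 uint8, red, green, blue), "fx", "fy", "cx", "cy" (pixels), "extrinsics" (4x4, takes a point from camera to world coordinates). Camera axes: x right, y up, looking along -z (the intrinsics and any distortion apply to the point x, -y, -z); pixel columns grow to the right and rows downward; lengths in m; the calibration is good to about 2 mm. A picture is of the moment at which its call begins. There is no depth.
A pose or a line that the arm cannot do raises r.MotionError and nothing moves.
- r.close_job(): hands the job in, once; it reports no verdict.
The state is a dict: "time": time; "joint_pos": joint angles; "qd": joint speeds; "tau": joint torques, N m; "tcp_pos": TCP position; "eef_rot": TCP orientation; "wrist_force": force on the tool from outside, world axes, zero at the start; "moment": the same for the moment, N m; "opening": finger opening in m.
Only numpy, scipy, OpenCV 4.12 (cv2) and the standard library are available. Lean on these libraries where they do the work, as an engineer would, in place of code of your own. Each camera call takes 0.05 s, during which the arm holds its last target. There are 200 camera calls.

TASK

The cap on the square green jar is too tight to turn while the jar stands loose, so first set the jar, still closed, fully down into the square pocket of the wooden cradle, which keeps it from turning. Then unscrew the red cap (anticlockwise from above), stop turning as soon as the threads let go, well short of a third of a turn, and lift it clear. Finish still holding the cap level in the gripper a few centimetres or less above the open mouth, not touching the jar; the jar stays seated in the cradle, and the pots, bulb planter, padlock and trowel stay where they are.

Things in the scene. Friction and masses are not known exactly. Their poses are not given: they have to be found in the camera images.
- jar: Square green plastic jar, loose, 0.32 to 0.5 kg. Body 62 x 62 mm, 62 mm tall, stepping in to 54 x 54 mm up to the shoulder at 70 mm; above it a white neck 38 mm across up to the mouth at 99.5 mm. Origin: centre of underside, z up, x towards its yellow stripe. Standing loose it turns with the cap. It can be lifted and carried by the closed cap.
- cap: Round ribbed red plastic screw cap, 57 mm across, 28 mm tall, 45 g, screwed onto the jar. Origin: centre of its open lower edge, z up out of its top. Shut, the origin is 76 mm above the jar's origin (edge 6 mm above the shoulder, top at 104 mm) and cap x lies along jar x. Unscrews anticlockwise from above; it takes about 0.5 N m. Clockwise it meets a stop.
- cap_mark (a point): Point on the cap's side at its yellow stripe, 28 mm from the axis along cap x, 14 mm above the lower edge. After about 1.1 rad (63 degrees) of turn relative to the jar (it does not rise meanwhile) the two lugs leave the threads and stay free to beyond 2.2 rad; lifting then passes the threads after 11 mm and the mouth after 24 mm.
- cradle: Wooden bracing cradle fixed to the shelf by two steel ears: block 95 x 95 mm, 38 mm tall, square pocket 67 x 67 mm with its floor 8 mm above the shelf; rim bevelled over the top 7 mm, about 4 mm per side. Origin: centre of underside; x, y parallel to the pocket's sides. The jar fits in any of four quarter-turn headings, with about 0.07 rad of play.
- pot_outer: Outer of two nested terracotta pots, 120 mm across the rim, 105 mm tall, loose, bystander. Origin: centre of the underside.
- pot_inner: Inner terracotta pot, 92 mm across, 125 mm tall, standing in the outer one, bystander. Origin: centre of the underside.
- bulb_planter: Orange plastic bulb planter standing on its open tube, 68 mm across, 224 mm tall with a 120 mm T handle along its y axis, loose, bystander. Origin: centre of the lower rim.
- padlock: Steel padlock lying flat, body 45 x 45 x 20 mm with its shackle out along its x axis, bystander. Origin: centre of the body's underside.
- trowel: Hand trowel lying along its y axis, 290 mm long, 26 mm high, loose, bystander. Origin: underside, where the shank joins the blade.
- jar_mouth (a point): Centre of the jar's mouth, 99.5 mm above its origin. Inside, a stiff black collar that turns with the closed cap makes it hard to turn all the way, and a sprung black sealing disc 16 mm across pushes the cap up with about 12 N; with the cap off it stands 3.5 mm above the mouth.
Mind the look-alikes: they are no part of the job. Of the things like the cradle, leave any that is blue or yellow; of the rest the smaller one is meant.

How it is judged:
On the way, in this order (a step that is already met when the one before it is completed fails the run):
1. the jar, still closed, sits fully down in the cradle's pocket (z of jar in the frame of cradle below 0.0115 m and horizontal distance between jar and cradle below 0.007 m and angle between jar's own z axis and vertical below 0.08 rad and x of cap_mark in the frame of jar above 0.024 m and z of cap in the frame of jar below 0.079 m), for 0.2 s.
2. the cap is unscrewed until the threads let go, with the jar in the cradle (x of cap_mark in the frame of jar below 0.0155 m and y of cap_mark in the frame of jar above 0.018 m and z of jar in the frame of cradle below 0.0115 m and horizontal distance between jar and cradle below 0.007 m), for 0.1 s.
At the end, for the whole second after the job is handed in: Jar fully down in the pocket (within 3.5 mm of its floor, 7 mm of centre, 0.08 rad of upright); the gripper holds the cap still, level within 0.2 rad, within 25 mm of over the mouth, its lower edge 104 to 165 mm above the jar's origin (4 to 65 mm above the mouth), not touching the jar (z of jar in the frame of cradle below 0.0115 m and horizontal distance between jar and cradle below 0.007 m and angle between jar's own z axis and vertical below 0.08 rad and z of cap in the frame of jar between 0.104 and 0.165 m and horizontal distance between cap and jar below 0.025 m and angle between cap's own z axis and vertical below 0.2 rad and contact force between cap and the fingers above 2 N and contact force between cap and jar below 0.1 N and linear speed of each of cap, jar below 0.02 m/s); the arm keeps its last pose, push and grip.
It fails at once if the cap is turned more than about a third of a turn (2.1 rad) relative to the jar (x of cap_mark in the frame of jar below -0.0145 m).
It fails at once if the jar is tipped over (angle between jar's own z axis and vertical above 0.6 rad).
It fails at once if a bystander (pots, planter, padlock, trowel) is shifted more than 30 mm (distance of any of pot_outer, pot_inner, bulb_planter, padlock, trowel from where it was at the start of the episode above 0.03 m).
It also fails if it takes over 51 s, if anything falls off the work surface, if the arm or the gripper's body presses on something with over 40 N, if the wrist force passes 120 N, or if a joint passes its speed limit or range.

## Working session

There is one attempt and no reset: what is moved stays moved. The work goes in short steps, each a Python script; the robot and the scene stay as the last script left them, time stands still between calls to the robot, and variables do not carry over. Pictures are saved under pics/ and viewed, about 8 in all and at most 12, crops included, and the job is handed in when it is done.

```bash
ls; mkdir -p pics
python3 - <<'E'
from rig import r
import cv2, numpy as np
for n in ("scene","top"):
    c=r.read_camera(n); cv2.imwrite(f"pics/{n}0.png",c["color"][:,:,::-1])
    np.savez(f"pics/{n}0.npz",**c)
    print(n,[k for k in c],c["fx"],c["fy"],c["cx"],c["cy"]);print(np.round(c["extrinsics"],3))
    for k in c:
        if k not in("color","fx","fy","cx","cy","extrinsics"):print(k,c[k])
s=r.read_state();print(s["time"],s["eef_rot"],s["opening"],s["wrist_force"])
E
```

```text
pics
scene ['color', 'fx', 'fy', 'cx', 'cy', 'extrinsics'] 502.9633781470572 502.9633781470572 317.010613539746 193.77582208791233
[[ 0.849 -0.444  0.286  0.935]
 [ 0.528  0.706 -0.471 -0.556]
 [ 0.007  0.551  0.835  1.105]
 [ 0.     0.     0.     1.   ]]
top ['color', 'fx', 'fy', 'cx', 'cy', 'extrinsics'] 431.34105739322365 431.34105739322365 318.1218575697931 199.80853615608302
[[ 0.018  0.981 -0.192  0.34 ]
 [-0.999  0.023  0.023  0.013]
 [ 0.027  0.191  0.981  1.305]
 [ 0.     0.     0.     1.   ]]
0.1 [ 1.60698497e-01  9.87003035e-01 -9.38221025e-04 -3.49220939e-04] 0.08526953044565086 [-0.08526551 -0.6904128   0.77618139]
```

View pics/scene0.png

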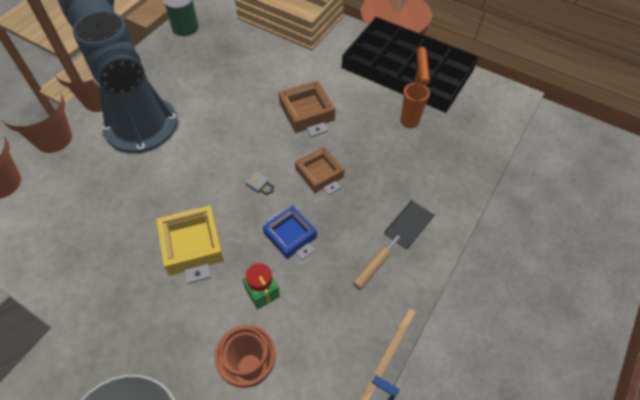

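View pics/top0.png

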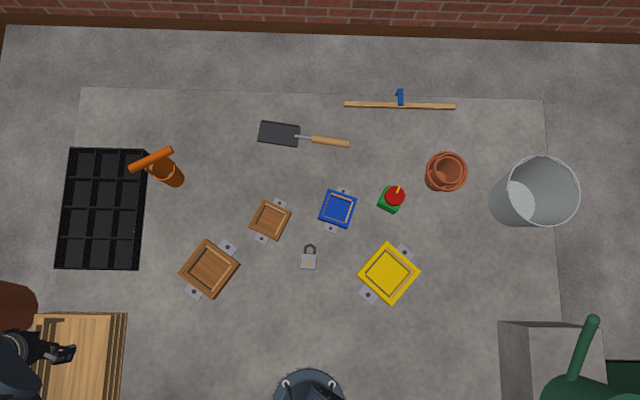

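Both views: red-capped green jar at top (393,197) / scene (260,280). Cradle candidates in top: small brown (270,219), large brown (209,268), blue (338,208) and yellow (389,273). By the description I choose the small brown one. I'll check it and the jar in one close crop.

Run:
```python
import cv2,numpy as np
t=cv2.imread("pics/top0.png");s=cv2.imread("pics/scene0.png")
f=lambda im,x,y,w,h:cv2.resize(im[y:y+h,x:x+w],(400,300),interpolation=cv2.INTER_CUBIC)
a=np.hstack([f(t,240,190,64,48+0),f(t,362,172,64,48)])
b=np.hstack([f(s,285,140,72,54),f(s,226,256,72,54)])
cv2.imwrite("pics/crop1.png",np.vstack([a,b]))
```

```text
(no output)
```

View pics/crop1.png

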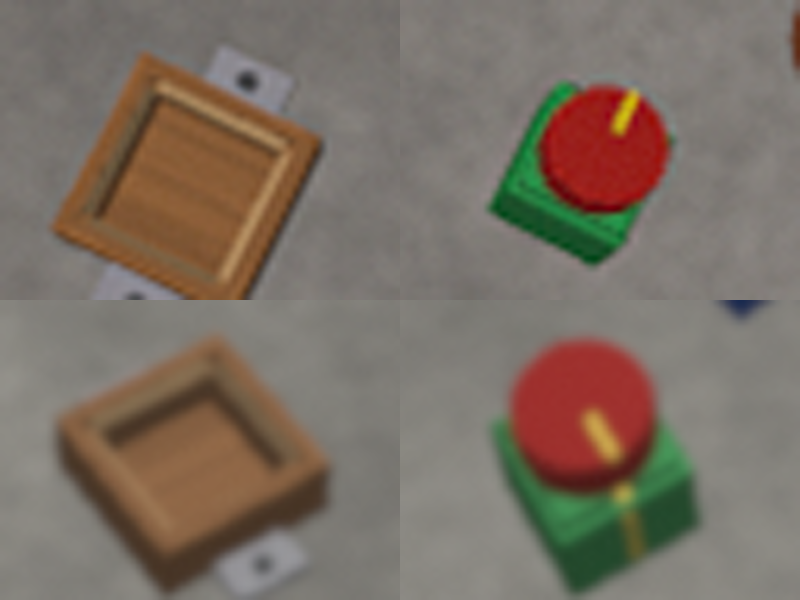

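The crop confirms the cradle: small, brown, with an empty square pocket and two ears. The jar is closed, with its cap stripe and body stripe in line. I'll fit both poses from labelled points in the two views.

```bash
cat > h.py <<'E'
import numpy as np
from scipy.optimize import least_squares
from scipy.spatial.transform import Rotation as R
def proj(c,P):
    E=c["extrinsics"];q=(np.asarray(P,float)-E[:3,3])@E[:3,:3]
    return np.stack([c["cx"]+c["fx"]*q[...,0]/-q[...,2],c["cy"]+c["fy"]*q[...,1]/q[...,2]],-1)
def w(p,L):
    c,s=np.cos(p[2]),np.sin(p[2]);L=np.asarray(L,float)/1000
    return np.stack([p[0]+c*L[:,0]-s*L[:,1],p[1]+s*L[:,0]+c*L[:,1],L[:,2]],-1)
def fit(obs,p0):
    f=lambda p:np.concatenate([(proj(c,w(p,L))-px).ravel() for c,L,px in obs])
    return least_squares(f,p0,loss="soft_l1"),f
def quat(yaw): # tool down, tool y (jaws) along yaw+90deg, tool x along yaw
    c,s=np.cos(yaw),np.sin(yaw)
    return R.from_matrix(np.array([[c,s,0],[s,-c,0],[0,0,-1]])).as_quat()
E
python3 - <<'E'
from h import *
T=dict(np.load("pics/top0.npz"));S=dict(np.load("pics/scene0.npz"))
t1=lambda a:np.array(a)/6.25+[240,190]-.42; t2=lambda a:(np.array(a)-[400,0])/6.25+[362,172]-.42
s1=lambda a:(np.array(a)-[0,300])/5.5556+[285,140]-.41; s2=lambda a:(np.array(a)-[400,300])/5.5556+[226,256]-.41
k=47.5
A=(T,[[k,k,38],[k,-k,38],[-k,k,38]],t1([[148,55],[322,140],[52,230]]))
B=(S,[[-k,k,38],[k,k,38],[k,-k,38],[-k,-k,38]],s1([[218,337],[328,465],[168,555],[58,420]]))
J=(T,[[0,0,104],[-31,31,0],[-31,-31,0],[28,0,104]],t2([[606,147],[490,210],[595,265],[637,91]]))
K=(S,[[0,0,104],[31,31,0],[31,-31,0],[-31,-31,62],[31,0,0]],s2([[583,408],[697,525],[575,595],[490,425],[638,558]]))
for n,o,p0 in(("cradle",(A,B),[.6,.15,-.5]),("jar",(J,K),[.6,-.2,-.35])):
    for oo in ([o[0]],[o[1]],o):
        s,f=fit(oo,p0);print(n,np.round(s.x,4),np.round(f(s.x),1))
E
```

```text
cradle [ 0.5257  0.1252 -0.4403] [-0.3 -0.2  0.3  0.2  0.   0. ]
cradle [ 0.5279  0.1256 -0.4187] [ 0.1 -0.5  0.9 -0.1 -0.3  0.4 -0.5  0.1]
cradle [ 0.5269  0.1253 -0.4279] [-0.6 -0.6  0.2 -0.5  0.1 -0.1  0.  -0.6  0.5  0.  -0.9  0.2 -0.8 -0.2]
jar [ 0.5956 -0.2354 -0.4689] [ 0.6 -0.7 -1.   0.1  0.2  0.7 -0.1 -0.1]
jar [ 0.5943 -0.2341 -0.4425] [-0.4 -1.5  1.4 -0.1 -0.1  1.2 -0.9 -0.6  0.4  0.9]
jar [ 0.5949 -0.2345 -0.4508] [ 0.3 -0.4 -1.2  0.6  0.2  0.8 -0.5  0.  -0.2 -1.2  1.5  0.4 -0.1  1.5
 -0.7 -0.5  0.4  1.2]
```

Both views agree within about 2 mm: jar (0.595, -0.2345, yaw -0.45), cradle (0.527, 0.1253, yaw -0.43). Next I'll check the wrist range for the jaw choices.

Run:
```python
from rig import r
from h import *
T=dict(np.load("pics/top0.npz"));
for d in (-64,116,26,-154):
    y=np.radians(d);o=[]
    for p,dy in (([.595,-.2345,.25],0),([.595,-.2345,.073],0),([.527,.1253,.2],.02),([.527,.1253,.081],.02),([.527,.1253,.081],1.5)):
        q=r.inverse_kinematics(p,quat(y+dy)); o.append(None if q is None else round(float(q[5]),2))
    print(d,o)
```

```text
-64 [2.14, 2.14, 2.69, 2.69, 1.21]
116 [-1.0, -1.0, -0.45, -0.45, -1.93]
26 [0.57, 0.57, 1.12, 1.12, -0.36]
-154 [-2.57, -2.57, -2.02, -2.02, 2.79]
```

Run:
```python
from rig import r
from h import *
import cv2
a,b=quat(np.radians(-19)),quat(np.radians(71))
X,Y=.595,-.2345
r.move_to([X,Y,.20],a); r.move_linear([X,Y,.074],.12)
r.grip(.05,20); print("g1",r.read_state()["opening"]); r.grip(.085)
r.move_linear([X,Y,.112],.12); r.move_linear([X,Y,.1125],.01 if 0 else .05,rotation=b) if 0 else r.move_to([X,Y,.112],b)
r.move_linear([X,Y,.074],.12); r.grip(.05,110); s=r.read_state();print("g2",s["opening"],s["tcp_pos"])
r.move_linear([X,Y,.21],.15); s=r.read_state();print(s["opening"],s["wrist_force"],s["moment"],s["time"])
c=r.read_camera("scene");d=r.read_camera("top");np.savez("pics/s1.npz",**c);np.savez("pics/t1.npz",**d)
p=proj(c,np.array([X,Y,.15])).astype(int);q=proj(d,np.array([X,Y,.15])).astype(int);print(p,q)
f=lambda im,p,w,h:cv2.resize(im[p[1]-h//2:p[1]+h//2,p[0]-w//2:p[0]+w//2],(400,300),interpolation=cv2.INTER_CUBIC)
cv2.imwrite("pics/crop2.png",np.hstack([f(c["color"],p,96,72),f(d["color"],q,96,72)])[:,:,::-1])
```

```text
g1 0.05581222611831912
g2 0.054203441427964884 [ 0.59537905 -0.23482441  0.07570434]
0.053393799473267126 [-1.33964601  0.44186855 -3.19159189] [-0.00405805  0.02584459  0.02384361] 9.0833
[256 264] [398 191]
```

View pics/crop2.png

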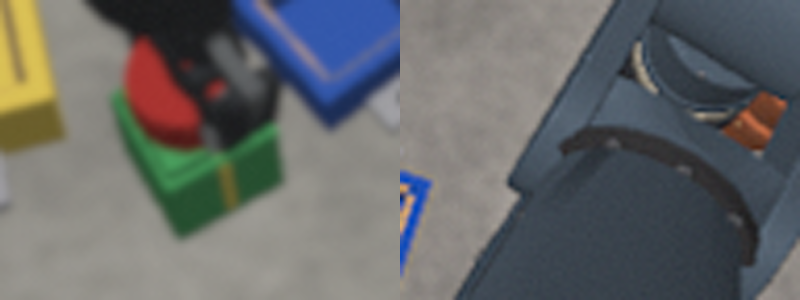

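The scene crop shows the jar hanging from the gripped cap, upright. Its body corners are at crop (112,95), (170,185), (278,128), (180,238) and (284,185). The arm hides it in the top view, so I'll fit the held pose from scene.

Run:
```python
from h import *
S=dict(np.load("pics/s1.npz"))
px=np.array([[180,238],[284,185],[232,210],[112,95],[170,185],[278,128]])/4.1667+[256-48,264-36]-.4
L=np.array([[31,-31,0],[31,31,0],[31,0,0],[-31,-31,62],[31,-31,62],[31,31,62.]])/1000
def P(p): return R.from_euler("xyz",[p[4],p[5],p[2]]).apply(L)+[p[0],p[1],p[3]]
f=lambda p:(proj(S,P(p))-px).ravel()
for fix in(1,0):
    g=lambda p:np.r_[f(p),(p[4:6])*(1e4 if fix else 20), (p[3]-.135)*1000]
    s=least_squares(g,[.595,-.2345,-.45,.136,0,0]);print(np.round(s.x,4),np.round(f(s.x),1))
```

```text
[ 0.5935 -0.2328 -0.4612  0.1349 -0.      0.    ] [-0.2  1.   1.2 -0.8  0.6  0.4 -1.3 -1.5 -1.   1.   0.8 -0.2]
[ 0.5927 -0.2336 -0.4472  0.1349 -0.0238  0.0103] [-0.4  1.   0.8 -0.8  0.3  0.4 -1.2 -1.5 -0.5  1.   1.1 -0.3]
```

Run:
```python
from rig import r
from h import *
X,Y=.527,.1253
b=quat(np.radians(71)+.027)
r.move_to([X,Y,.21],b); r.move_linear([X,Y,.125],.12)
F0=np.array(r.read_state()["wrist_force"]);print(F0)
z=.125
while z>.0826:
    z-=.004 if z>.095 else .002
    r.move_linear([X,Y,z],.05); s=r.read_state(); F=np.array(s["wrist_force"])-F0
    print(round(z,4),np.round(s["tcp_pos"],4),np.round(F,1),np.round(s["moment"],2))
    if abs(F).max()>18: break
print(s["time"],s["opening"])
```

```text
[ 0.03208325 -1.02293963 -4.50877608]
0.121 [0.5271 0.1253 0.1214] [-0.7  0.1 -0.1] [ 0.    0.02 -0.  ]
0.117 [0.5268 0.1253 0.1168] [-0.1  1.2  0.3] [-0.02  0.01 -0.06]
0.113 [0.5267 0.1253 0.1127] [0.1 0.6 0.2] [-0.02  0.01 -0.03]
0.109 [0.5267 0.1253 0.1087] [-0.   0.4  0.5] [-0.03  0.04 -0.01]
0.105 [0.5267 0.1253 0.1047] [0.4 1.5 0.2] [-0.02  0.04 -0.02]
0.101 [0.5267 0.1253 0.1007] [-0.3  1.1  0.7] [-0.   -0.02  0.06]
0.097 [0.5267 0.1253 0.0967] [0.2 0.4 0.2] [-0.04 -0.03  0.04]
0.093 [0.5267 0.1253 0.0927] [ 0.1  0.9 -0.1] [ 0.03 -0.04  0.05]
0.091 [0.5269 0.1253 0.0909] [-0.1  0.9  0.4] [ 0.04 -0.03  0.02]
0.089 [0.5269 0.1253 0.0889] [ 0.1  1.3 -0.6] [-0.01 -0.01 -0.04]
0.087 [0.5269 0.1253 0.0868] [0.3 0.4 0.2] [-0.02 -0.   -0.03]
0.085 [0.5269 0.1253 0.0848] [-1.3  1.9 -1.2] [ 0.02  0.02 -0.03]
0.083 [0.5273 0.1256 0.0837] [-0.7  2.3  7.3] [0.21 0.2  0.01]
0.081 [0.5274 0.1256 0.0831] [-3.   2.  18.4] [ 0.13  0.61 -0.03]
14.9083 0.05373688403065247
```

Seated at the expected depth: contact at TCP 0.083, so the jar's underside is at about 8 mm. Now the turn, in steps, watching the moment.

Run:
```python
from rig import r
from h import *
X,Y=.527,.1253
y0=np.radians(71)+.027
r.grip(.045,120); r.move_linear([X,Y,.0822],.02); r.sleep(.3)
for d in (.15,.3,.5,.7,.85,.95,1.05,1.1,1.15,1.2,1.25):
    r.move_to([X,Y,.0822],quat(y0+d)); s=r.read_state()
    e=(R.from_quat(quat(y0)).inv()*R.from_quat(s["eef_rot"])).as_rotvec()
    print(d,np.round(e[2],3),np.round(s["tcp_pos"],4),np.round(s["wrist_force"],1),np.round(s["moment"],2),round(s["opening"],4))
print(s["time"])
```

```text
0.15 -0.149 [0.5276 0.1256 0.0836] [-2.1  1.5  9.6] [ 0.14  0.42 -0.22] 0.0532
0.3 -0.299 [0.5276 0.1256 0.0836] [-2.6  0.8 10. ] [ 0.19  0.41 -0.24] 0.0532
0.5 -0.499 [0.5275 0.1256 0.0837] [-2.8  0.2 10.6] [ 0.2   0.39 -0.26] 0.0537
0.7 -0.699 [0.5274 0.1256 0.0837] [-2.6  0.7 10. ] [ 0.19  0.39 -0.22] 0.0537
0.85 -0.849 [0.5274 0.1256 0.0836] [-2.1  1.7 10.1] [ 0.12  0.46 -0.3 ] 0.0536
0.95 -0.949 [0.5273 0.1256 0.0836] [-2.5  0.  10.3] [ 0.17  0.41 -0.3 ] 0.0535
1.05 -1.049 [0.5273 0.1255 0.0837] [-3.3  1.8 10.7] [ 0.15  0.5  -0.33] 0.0538
1.1 -1.098 [0.5273 0.1255 0.0837] [-2.2  0.5 10.6] [ 0.1   0.51 -0.37] 0.0539
1.15 -1.148 [0.5272 0.1255 0.0837] [-3.5  1.5 10.6] [ 0.15  0.46 -0.43] 0.0534
1.2 -1.198 [0.5272 0.1255 0.0837] [-3.5  0.4 10.6] [ 0.13  0.48 -0.35] 0.0535
1.25 -1.248 [0.5272 0.1255 0.0837] [-2.6  0.2 10.9] [ 0.08  0.48 -0.36] 0.0536
18.5917
```

The moment did not drop, so the cap may have slipped in the jaws. I'll look before going on.

```bash
cat > look.py <<'E'
from rig import r
from h import *
import cv2,sys
n=sys.argv[1]; W=int(sys.argv[2]) if len(sys.argv)>2 else 80
o=[]
for k in("scene","top"):
    c=r.read_camera(k);np.savez(f"pics/{k}{n}.npz",**c)
    p=proj(c,np.array([.527,.1253,.09])).astype(int);h=W*3//4
    print(k,p); o.append(cv2.resize(c["color"][p[1]-h//2:p[1]+h//2,p[0]-W//2:p[0]+W//2],(400,300),interpolation=cv2.INTER_CUBIC))
cv2.imwrite(f"pics/crop{n}.png",np.hstack(o)[:,:,::-1])
E
python3 look.py 3
```

```text
scene [319 152]
top [268 216]
```

View pics/crop3.png

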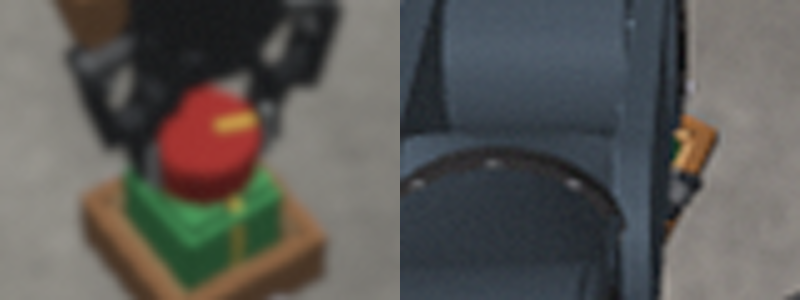

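The jar sits down in the cradle. The cap stripe has swung well away from the body stripe: cap from crop (214,128) to (256,120), body at (236,228). I'll turn that into angles.

Run:
```python
from h import *
c=dict(np.load("pics/scene3.npz"))
def bp(u,v,z):
    q=np.array([279+u/5-.4,122+v/5-.4]);d=c["extrinsics"][:3,:3]@[(q[0]-c["cx"])/c["fx"],-(q[1]-c["cy"])/c["fy"],-1]
    o=c["extrinsics"][:3,3];return o+d*(z-o[2])/d[2]
a,b=bp(214,128,.112),bp(256,120,.112);print(a,b,"stripe yaw",np.arctan2(*(b-a)[1::-1]))
C=np.array([.527,.1253,.112]);print("end yaw from centre",np.arctan2(*(b-C)[1::-1]),np.hypot(*(b-C)[:2]))
k=lambda P:(proj(c,np.array(P))-[279,122])*5
print("centre",k(C))
for t in (.7,.9,1.1,1.3):
    y=-.43+t;print(t,k(C+.028*np.array([np.cos(y),np.sin(y),0])),k(C+.012*np.array([np.cos(y),np.sin(y),0])))
```

```text
[0.53073504 0.12907723 0.112     ] [0.54597571 0.14478112 0.112     ] stripe yaw 0.8003668129823298
end yaw from centre 0.798539885626921 0.02719543305394348
centre [201.7507653  127.87246095]
0.7 [255.31008689 140.48777434] [224.66127726 133.26878188]
0.9 [257.21482088 131.90497935] [225.50863847 129.59977894]
1.1 [256.9025461  123.20302939] [225.40771165 125.869543  ]
1.3 [254.40155273 114.72814684] [224.36543322 122.22668976]
```

Cap stripe yaw is 0.80 against the jar's -0.43, so about 1.2 rad has been turned with no slip, just past release. I'll add a small margin, then lift while watching the force.

```bash
python3 - <<'E'
from rig import r
from h import *
X,Y=.527,.1253
y0=np.radians(71)+.027
r.move_to([X,Y,.0822],quat(y0+1.33)); r.sleep(.15)
for z in (.0835,.085,.087,.089,.092,.096,.1,.105,.11,.12,.133):
    r.move_linear([X,Y,z],.04); s=r.read_state()
    print(z,np.round(s["tcp_pos"],4),np.round(s["wrist_force"],1),np.round(s["moment"],2))
    if s["wrist_force"][2]<-10: break
r.sleep(.3);s=r.read_state();print(s["time"],s["opening"],s["wrist_force"])
E
python3 look.py 4
```

```text
0.0835 [0.5271 0.1256 0.0844] [-2.9  1.8  8.7] [ 0.22  0.41 -0.23]
0.085 [0.5271 0.1256 0.086 ] [-2.3  2.3  9.7] [ 0.22  0.46 -0.11]
0.087 [0.5276 0.1252 0.0872] [-0.3  0.9  3.8] [0.08 0.12 0.02]
0.089 [0.527  0.1251 0.0887] [ 0.3 -1.1 -0.1] [-0.   -0.02 -0.01]
0.092 [0.5271 0.1252 0.092 ] [ 0.4  0.5 -0.9] [-0.05 -0.04  0.04]
0.096 [0.5272 0.1253 0.0963] [-0.6  0.6 -1. ] [ 0.01  0.01 -0.03]
0.1 [0.5273 0.1253 0.1003] [-0.4 -0.  -0.5] [-0.   -0.01  0.08]
0.105 [0.5272 0.1253 0.1054] [-0.4  0.2 -0.1] [ 0.01 -0.05 -0.02]
0.11 [0.5272 0.1253 0.1103] [-0.  -0.1 -0.3] [-0.06  0.04 -0.02]
0.12 [0.5273 0.1253 0.1204] [ 0.3 -0.5  0.1] [0.   0.01 0.05]
0.133 [0.5272 0.1253 0.1333] [-0.1 -0.3 -0.2] [ 0.05  0.03 -0.02]
22.5667 0.053569140778409935 [-0.01509006 -0.14155689  0.11759104]
scene [319 152]
top [268 216]
```

View pics/crop4.png

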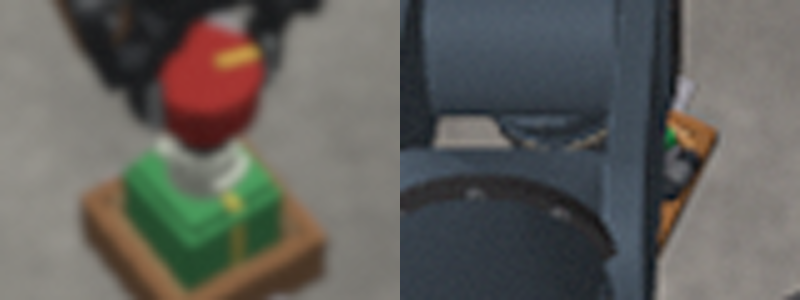

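The cap is held level at crop (212,80), above the open white neck at (205,165). The jar is seated and has not moved. The wrist force is down to roughly the cap's weight. Handing in.

Run:
```python
from rig import r
r.close_job(); s=r.read_state(); print(s["time"],s["tcp_pos"],s["opening"])
```

```text
the job is handed in; nothing more can be done
the job is handed in; nothing more can be done
```

I set the closed jar into the small brown cradle, unscrewed the cap with about 1.33 rad of tool turn, lifted it about 50 mm and handed the job in. It took about 23 s of robot time, and handing in gives no verdict.

**Last checks**
- **Jar:** it touched the pocket floor at the expected depth, about 8 mm above the shelf. The last picture shows it still fully seated.
- **Cap:** it is held level above the open mouth, with its lower edge at about 126 mm (±2 mm) above the jar's origin by calculation.
- **Contact:** the wrist force on the lifted cap is under 0.5 N, so it is not touching the jar.
- **Bystanders:** the route kept clear of them and no unexpected contact force appeared. I did not re-measure their positions at the end.

**Disagreement:** the turning moment never dropped sharply at the expected release, reading 0.2–0.4 N m throughout. I checked the cap stripe in the picture at 1.25 rad of tool turn. It showed about 1.2 rad of turn and no slip. I then turned 0.08 rad further, and the lift met no resistance. The top camera was blocked by the arm during these steps, so they rest on the scene camera and the force readings.

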